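# Lift a ball-ended bar from its rack and hold it level at the height gauge's pointer

## Task

Two square steel bars lie in the rack: lift the one that ends in a ball straight up out of its slots, keeping it level all the way, until its centreline is at the height of the tip of the height gauge's pointer, so that taller stands can be fitted under it. Finish while still holding it there in the air by itself, steady, level and above the rack; do not put it down or let go. Leave the other bar, the gauge and its pointer, the hammer, the tin and the angle iron where they are.

Things in the scene. Friction and masses are not known exactly. Their poses are not given: they have to be found in the camera images.
- ball_bar: The bar to lift: bare steel bar, 14 x 14 mm square, 320 mm long, with a solid 40 mm ball at one end. Origin on the bar's centreline at mid-length of the square part; its y axis runs along the bar towards the ball (ball centre at y = +178 mm), its z axis is up, x across. About 0.64 to 0.9 kg; its centre of mass is at y = +62 mm. At the start it lies level in the rack with its centreline 92 mm above the bench, in either of the rack's two lanes.
- balance (a point): The balance point (centre of mass) of the ball bar: on its centreline, 62 mm from mid-length towards the ball. The bar is free of the rack for 60 mm either side of it and for 77 mm below its underside, so a gripper can come down from above and pinch the 14 mm width here. Gripped far from here the heavy bar may tip. Axes as ball_bar.
- block_bar: The other bar, to be left lying: the same 14 mm square, 320 mm long bare steel bar, but with a 34 x 24 x 34 mm square block at its +y end (block centre at y = +172 mm). Origin on the centreline at mid-length. It lies parallel to the ball bar, 120 mm beside it, in the other lane, centreline 92 mm above the bench.
- rack: Grey steel bar rack bolted to the bench: base plate 190 (x) x 270 (y) mm, 8 mm thick, with two upright cross plates 170 mm wide and 10 mm thick at y = -100 and y = +135 mm. Each cross plate has two open-topped slots 20 mm wide (x = -60 and x = +60 mm: the two lanes); the slot floor is 85 mm and the slot's side prongs end 97 mm above the bench. A bar lies along y in one lane, ball or block beyond the +y plate. Origin on the bench, z up.
- pointer_tip (a point): Tip of the height gauge's pointer: a thin steel spike, 8 mm thick tapering to a point, that sticks out level 75 mm from the gauge's column, roughly towards the rack. Its height above the bench, different each time (150 to 240 mm), is the height wanted for the bar's centreline. Axes: z up, the spike points along -y.
- gauge: Height gauge, bolted to the bench to the left of the rack: round grey foot 90 mm across, 30 mm tall, and a 14 mm steel column rising to 300 mm; the pointer rides on the column on a dark clamp block. Origin at the centre of the foot's underside. Not to be touched.
- hammer: A hand hammer lying on the bench to the right of the rack, 260 mm long; origin under its middle, head to +x. Bystander.
- tin: A closed bare metal tin, 70 mm across, 90 mm tall, standing on the bench; origin at the centre of its underside. Bystander.
- angle: An offcut of steel angle iron 50 x 120 mm, 50 mm tall, lying on the bench between the rack and the hammer, nearer the robot; origin at the centre of its underside. Bystander.

How it is judged:
By the outcome, as a careful person would: the job done as asked, in the order asked, and still so for the second after the job is handed in, while the arm keeps its last pose, push and grip.
It also fails if it takes over 32 s, if anything falls off the work surface, if the arm or the gripper's body presses on something with over 40 N, if the wrist force passes 120 N, or if a joint passes its speed limit or range.

## Robot

A 6-joint arm with a two-finger parallel gripper is mounted at the origin on the work surface. World frame = base frame: x ahead of the robot, y to its left, z up, the work surface at z = 0. Lengths are in m, angles in rad, forces in N, time in s.
With the tool pointing down it reaches from about 0.325 to 0.9 m from the base axis. Payload 6.1 kg.
Tool frame: the origin (TCP) lies on the centre line of the jaws, within the pads' length; the fingertips stand 8 mm ahead of it and the grasp point (between the pads) lies 11 mm behind it; z points along the fingers, y is the line along which they close (so a half turn about z gives the same grasp; the last joint's range is limited). The gripper opens to 87 mm and grips with 3 to 60 N. Pads are 19 mm wide; open, the fingers measure 117 mm over their backs; the gripper's body (75 mm by 190 mm) begins 51 mm behind the grasp point.
Start: joints at [-0.126, 0.22, 1.526, -0, 1.395, -0.126], TCP at [0.625, -0, 0.231] pointing down, gripper open.
Joint ranges: [-2.98, 2.98], [-0.91, 2.08], [0.09, 2.57], [-1.24, 4.39], [0.2, 2.65], [-2.68, 2.68]. Speed limits (rad/s): [2.57, 2.57, 3.01, 3.14, 3.14, 3.14].

## Interface

Orientations are given as a 3x3 rotation matrix whose columns are the frame's x, y, z axes.
In Python, from rig import arm, read_camera, camera_params gives the robot as it stands.
- The arm moves only by the shell command python3 -m inch 'ROWS' [FORCE]. ROWS is text: rows parted by semicolons, each of 5 numbers parted by spaces: the finger opening in mm, from 0 to 87, then the shift along the tool's x, y, z in units of 25 mm (1.0 is 25 mm), then the turn about the tool's z in rad. In form: hand dx dy dz spin; .... A call has 1 to 8 rows; each row shifts and turns the commanded pose from where the row before left it, along the tool's axes as they then stand; what a row does not reach is not made up. A row lasts 1/10 s, in which the tool goes at most 50 mm and 8.59 degrees, less where a joint would pass 70% of its speed; a pose out of reach is approached as far as the arm can. A call is refused whole if a number of a shift passes 1 or a number of a turn 0.15, either way. A call with a gripper value outside its range is refused whole. The fingers move at their own pace and stop on an object; FORCE is the grip in N (left out, the last holds). Time passes only in rows, so rows that do not move let the fingers close. It gives the time, the measured TCP pose, the force, the opening and the grip force at its end, in the units of the state.
- arm.sense(): the state, without advancing time (a new reading comes with each control period).
- read_camera(name): name is "scene" or "side" or "wrist"; returns (picture, depth): 480x640x3 uint8, red, green, blue; 480x640 float32, m along the optical axis (not along the pixel's ray), 0 where there is no reading.
- camera_params(name): a dict with "K" (3x3 intrinsics, pixels), "R" (3x3) and "t" (3): a world point X has camera coordinates R X + t. Camera axes: x right, y down, z forward; pixel columns grow to the right and rows downward; lengths in m; the calibration is good to about 2 mm. The wrist camera is an equidistant fisheye: a pixel r from the principal point sees the ray r / f radians off the axis. A picture is of the moment at which its call begins: read the wrist's pose just before it. camera_params takes no time and is no camera call; for the wrist camera it gives the pose at the moment of the call.
- arm.finish_job(): hands the job in; it is judged then, once.
The state is a dict: "t": time; "q": joint angles; "qvel": joint speeds; "joint_efforts": joint torques, N m; "tool_pos": TCP position; "tcp_rot": TCP orientation; "contact_force": force on the tool from outside, world axes, zero at the start; "torque": the same for the moment, N m; "grip_width": opening from 0.0 (shut) to 1.0 (fully open); "gripper_force": force on a finger pad.
Only numpy, scipy, OpenCV 4.12 (cv2) and the standard library are available. Lean on these libraries where they do the work, as an engineer would, in place of code of your own. Each camera call takes 0.05 s, during which the arm holds its last target. There are 200 camera calls.

## Working session

There is one attempt and no reset: what is moved stays moved. The work goes in short steps, Python scripts to look and compute and a shell command to move; the robot and the scene stay as the last step left them, time stands still between calls to the robot, and variables do not carry over. Pictures are saved under pics/ and viewed, at most 10 in all, crops included, and the job is handed in when it is done.

```bash
mkdir -p pics
cat > h.py <<'E'
import numpy as np, cv2
from rig import arm, read_camera, camera_params
def shot(n):
    p=camera_params(n); im,d=read_camera(n)
    np.savez(f'{n}.npz',im=im,d=d,**{k:np.array(p[k]) for k in ('K','R','t')})
    return im,d,p
def load(n):
    z=np.load(f'{n}.npz'); return z['im'],z['d'],z
def world(u,v,z,p):
    K=np.array(p['K']);c=np.array([(u-K[0,2])/K[0,0]*z,(v-K[1,2])/K[1,1]*z,z])
    return np.array(p['R']).T@(c-np.array(p['t']))
def cloud(d,p):
    v,u=np.mgrid[:480,:640];K=np.array(p['K'])
    c=np.stack([(u-K[0,2])/K[0,0]*d,(v-K[1,2])/K[1,1]*d,d],-1)
    return (c-np.array(p['t']))@np.array(p['R'])
E
python3 - <<'E'
from h import *
for n in('scene','side'):
    im,d,p=shot(n); cv2.imwrite(f'pics/{n}1.png',im[:,:,::-1]); print(n,(d>0).mean(),-np.array(p['R']).T@p['t'])
print(arm.sense()['tcp_rot'],arm.sense()['t'])
E
```

```text
scene 0.9960091145833333 [ 1.21661114 -0.31605641  1.07223042]
side 0.9958463541666667 [ 0.06557777 -0.83804528  0.79817154]
[[ 2.43391598e-05  9.99998498e-01 -1.73327750e-03]
 [ 9.99999973e-01 -2.39361688e-05  2.32522651e-04]
 [ 2.32480814e-04 -1.73328311e-03 -9.99998471e-01]] 0.1
```

View pics/scene1.png

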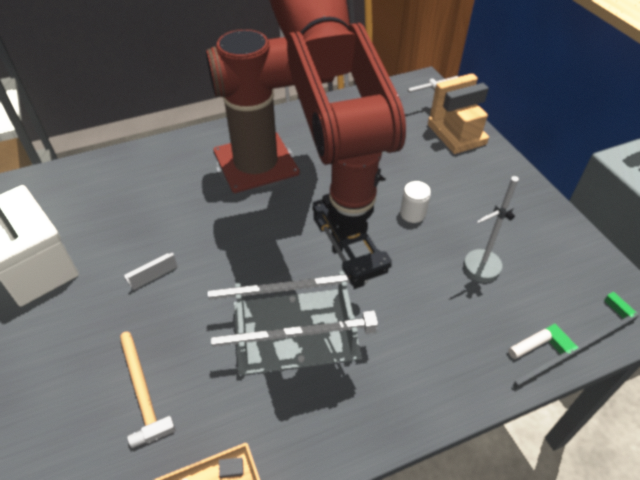

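View pics/side1.png

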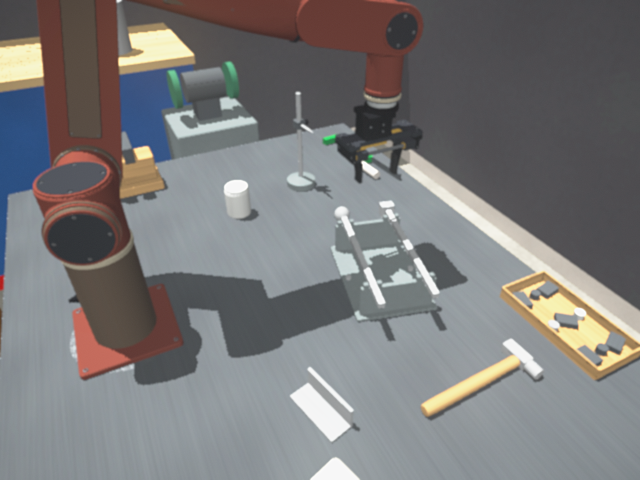

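The scene view shows the ball bar in the far-from-camera lane, from (210,293) to (345,280), with its ball hidden by the gripper. The block bar's block is at (370,320), and the pointer tip is near (480,220). In the side view the ball is at (342,212), the bar's near end at (378,298), and the pointer tip near (312,131).

Run:
```python
from h import *
for n in('scene','side'):
    im,d,p=load(n); W=cloud(d,p)
    m=(W[...,2]>.088)&(W[...,2]<.108)&(d>0)&(W[...,0]>.3)&(W[...,0]<.75)&(abs(W[...,1])<.3)
    k,l,s,c=cv2.connectedComponentsWithStats(m.astype(np.uint8))
    for i in range(1,k):
        if s[i,4]<40: continue
        P=W[l==i]; f=cv2.fitLine(P[:,:2].astype(np.float32),cv2.DIST_HUBER,0,.01,.01).ravel()
        t=(P[:,:2]-f[2:])@f[:2]
        print(n,s[i],'dir',f[:2],'ends',f[2:]+f[:2]*t.min(),f[2:]+f[:2]*t.max(),'z',np.median(P[:,2]))
a=[]
for n,(u,v) in dict(scene=(490,210),side=(305,125)).items():
    im,d,p=load(n); W=cloud(d,p)
    c=im[v-30:v+30,u-40:u+40,::-1]; a.append(cv2.resize(c,None,fx=9,fy=9,interpolation=cv2.INTER_CUBIC)[:290*2,:])
    m=(W[...,2]>.12)&(W[...,2]<.33)&(W[...,1]>.2)&(W[...,0]>.3)&(W[...,0]<.8)&(d>0)
    m[:, :u-60]=0; m[:,u+60:]=0
    P=W[m]; col=P[np.abs(P[:,2]-np.median(P[:,2]))<1]
    o=np.argsort(P[:,1])[:12]; print(n,len(P),np.round(P[o],4)); 
    Q=P[(P[:,2]>.25)]; print('col',np.median(Q,0),'zmax',P[:,2].max())
cv2.imwrite('pics/tip_scene.png',a[0]); cv2.imwrite('pics/tip_side.png',a[1])
```

```text
scene [ 208  271  141   30 1127] dir [0.24991517 0.96826774] ends [ 0.48830938 -0.26873356] [0.5661057  0.03267936] z 0.09631303343555728
scene [ 211  311  167   38 1501] dir [0.25191337 0.9677498 ] ends [ 0.60388937 -0.29437476] [0.69055714 0.03856793] z 0.09692179255548712
side [379 204  60  94 929] dir [0.24902894 0.968496  ] ends [ 0.5981722  -0.29425362] [0.68419303 0.04028914] z 0.09884703532761414
side [334 208  51 100 942] dir [0.24675508 0.9690779 ] ends [ 0.48320153 -0.26821133] [0.5692887  0.06987765] z 0.09900865616015064
scene 659 [[0.608  0.3153 0.206 ]
 [0.6095 0.3166 0.2069]
 [0.6069 0.3183 0.2068]
 [0.6077 0.3194 0.2103]
 [0.6099 0.3209 0.2087]
 [0.6087 0.3213 0.2105]
 [0.6074 0.3217 0.2027]
 [0.6052 0.323  0.2032]
 [0.6086 0.3242 0.2092]
 [0.6085 0.3253 0.2055]
 [0.61   0.3266 0.2065]
 [0.6047 0.3273 0.2073]]
col [0.60239703 0.38401055 0.27874508] zmax 0.30060423995670976
side 390 [[0.6053 0.3142 0.2109]
 [0.6095 0.3164 0.2091]
 [0.6052 0.3208 0.2082]
 [0.6096 0.3234 0.2093]
 [0.6067 0.3239 0.2097]
 [0.6036 0.3241 0.2102]
 [0.6084 0.3273 0.211 ]
 [0.6031 0.3297 0.2111]
 [0.6068 0.3308 0.2099]
 [0.6043 0.3325 0.2067]
 [0.6079 0.3332 0.2118]
 [0.6036 0.3374 0.211 ]]
col [0.59831965 0.38461047 0.27876706] zmax 0.30168679930157366
```

View pics/tip_scene.png

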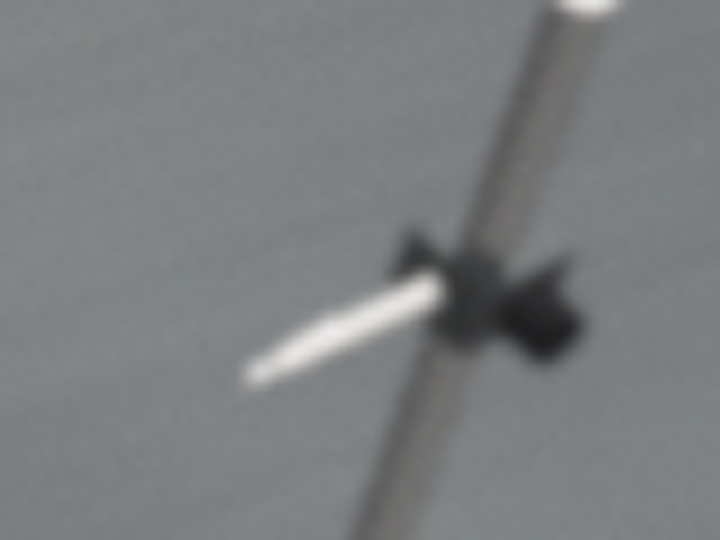

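View pics/tip_side.png

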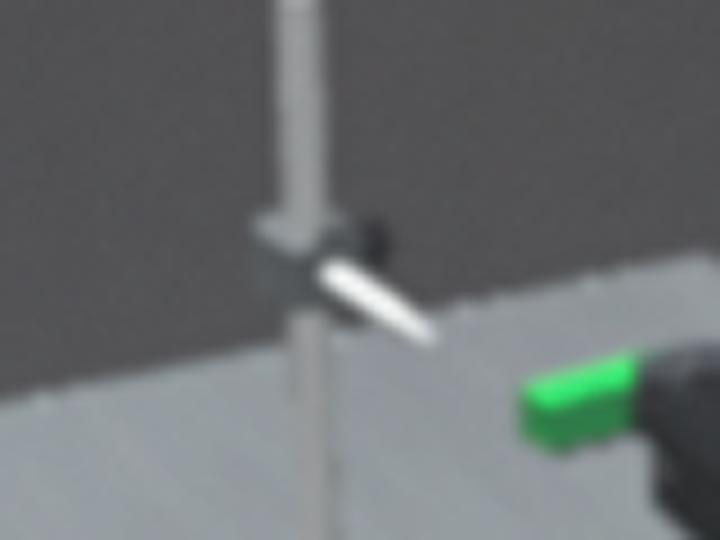

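```bash
cat >> h.py <<'E'
def tri(uvs):
    M=[];X=[]
    for n,uv in uvs.items():
        z=load(n)[2]; M.append(z['K']@np.c_[z['R'],z['t']]); X.append(np.array(uv,float).reshape(2,1))
    x=cv2.triangulatePoints(M[0],M[1],X[0],X[1]).ravel(); x=x[:3]/x[3]
    e=[np.round((m@np.r_[x,1])[:2]/(m@np.r_[x,1])[2]-u.ravel(),1) for m,u in zip(M,X)]
    return x,e
E
python3 -c "
from h import *
print(tri(dict(scene=(476.8,221.8),side=(313.2,132.5))))
for n in('scene','side'):
    im,d,p=load(n); W=cloud(d,p)
    m=(W[...,2]>.198)&(W[...,2]<.222)&(W[...,1]>.31)&(W[...,1]<.365)&(abs(W[...,0]-.605)<.02)&(d>0)&(im.min(-1)>170)
    P=W[m]; print(n,len(P),np.median(P,0))
    # bench + bar top check
    b=W[(W[...,0]>.4)&(W[...,0]<.8)&(W[...,1]>.1)&(W[...,1]<.3)&(W[...,2]<.03)&(W[...,2]>-.03)]; print('bench',np.median(b[:,2]))
    m=(W[...,2]>.1)&(W[...,2]<.125)&(abs(W[...,0]-.57)<.04)&(abs(W[...,1]-.06)<.04); P=W[m]; print('ball',len(P),P.mean(0) if len(P) else 0)
"
python3 -m inch '87 -0.53 -0.84 0.3 0; 87 -0.53 -0.84 0.3 0; 87 -0.53 -0.84 0.4 0; 87 -0.53 -0.84 0.4 0; 87 0 0 0 0.13; 87 0 0 0 0.122; 87 0 0 0 0; 87 0 0 0 0' 40
python3 - <<'E'
from h import *
im,d,p=shot('wrist'); cv2.imwrite('pics/w1.png',im[:,:,::-1]); s=arm.sense(); print(s['tool_pos'],s['tcp_rot'],s['t'],s['contact_force'])
for n in('scene','side'): shot(n)
E
```

```text
(array([0.61055585, 0.3118374 , 0.20980285]), [array([-0.1,  0.2]), array([-0.2, -0.2])])
scene 53 [0.60514714 0.34329614 0.20872796]
bench -0.0017412370092750361
ball 1 [0.55915882 0.02848458 0.10013249]
side 27 [0.60504071 0.34049993 0.210369  ]
bench 0.0009025009005173096
ball 117 [0.56519244 0.05201267 0.10647471]
t: 0.9
tool_pos: [0.5409, -0.053, 0.1953]
tcp_rot: [[0.246, 0.969, -0.0], [0.969, -0.246, 0.0], [0.0, -0.0, -1.0]]
contact_force: [0.3, -0.5, -0.3]
grip_width: 0.996
gripper_force: 0.0
[ 0.54096835 -0.05292371  0.19538552] [[ 2.46375789e-01  9.69174331e-01 -2.93670896e-04]
 [ 9.69174376e-01 -2.46375779e-01  7.04072375e-05]
 [-4.11650822e-06 -3.01964946e-04 -9.99999954e-01]] 0.95 [-0.94476969 -0.48966702  0.61324189]
```

View pics/w1.png

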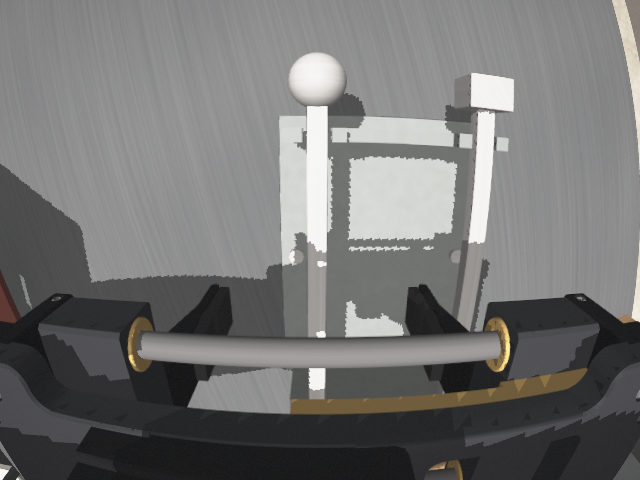

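The wrist view shows the ball at (317,80) and the ball bar running down the column at u≈317, between the finger insides at 231 and 407. The grip is nearly centred over the bar.

Run:
```python
from h import *
im,d,p=load('wrist'); K=p['K'];R=p['R'];C=-R.T@p['t']
def ray(u,v,z):
    a=np.array([u-K[0,2],v-K[1,2]]);th=np.hypot(*a)/K[0,0]
    r=np.r_[np.sin(th)*a/np.hypot(*a),np.cos(th)]; w=R.T@r; return C+w*(z-C[2])/w[2]
g=im.min(-1)
def mid(v,lo=295,hi=340):
    c=[i for i in range(lo,hi)]; e=np.abs(np.diff(g[v,lo:hi].astype(float)))
    return g[v,lo:hi]
m=(im.min(-1)>195).astype(np.uint8); m[:, :285]=0; m[:,350:]=0
b=[]
for v in (55,80,115,120,150,180,200,220,235):
    x=np.where(m[v])[0]; seg=max(np.split(x,np.where(np.diff(x)>1)[0]+1),key=len); 
    c=(seg[0]+seg[-1])/2; P=ray(c,v,.099 if v>105 else .092); b.append(P); print(v,seg[0],seg[-1],np.round(P,4))
b=np.array(b[2:])[:,:2]; f=cv2.fitLine(b.astype(np.float32),cv2.DIST_HUBER,0,.01,.01).ravel();f=f*np.r_[np.sign(f[1]),np.sign(f[1]),1,1]
ys,xs=np.where(m[45:104,285:350]); 
bc=ray(xs.mean()+285,ys.mean()+45,.092); print('ball',xs.mean()+285,ys.mean()+45,bc,'area r',np.sqrt(len(xs)/np.pi))
bal=bc[:2]-f[:2]*.116; bl=f[2:]+f[:2]*((bc[:2]-f[2:])@f[:2]-.116)
print('dir',f[:2],'ang',np.arctan2(f[0],f[1]),'balance',bl)
s=arm.sense();T=s['tcp_rot'];dv=np.r_[bl,.081]-s['tool_pos'];print('tool shift units',T.T@dv/.025,'turn',np.arctan2(f[0],f[1])-np.arctan2(T[0,0],T[1,0]))
for n in('scene','side'):
    im,d,p=load(n); uv=p['K']@(p['R']@np.r_[bc]+p['t']); print(n,uv[:2]/uv[2])
    u,v=(uv[:2]/uv[2]).astype(int); cv2.imwrite(f'pics/ball_{n}.png',cv2.resize(im[v-30:v+30,u-40:u+40,::-1],None,fx=5,fy=5,interpolation=2))
a=np.hstack([cv2.imread(f'pics/ball_{n}.png') for n in('scene','side')]);cv2.imwrite('pics/balls.png',a)
```

```text
55 305 327 [0.5733 0.0788 0.092 ]
80 290 336 [0.5669 0.0619 0.092 ]
115 307 326 [0.5632 0.0372 0.099 ]
120 285 305 [0.5485 0.0376 0.099 ]
150 307 326 [0.5573 0.0143 0.099 ]
180 285 326 [ 0.545  -0.0037  0.099 ]
200 285 326 [ 0.5415 -0.0171  0.099 ]
220 285 326 [ 0.5379 -0.0308  0.099 ]
235 307 326 [ 0.5427 -0.0432  0.099 ]
ball 314.0608342989571 74.89745075318656 [0.56853928 0.06527613 0.092     ] area r 23.43934434990072
dir [0.22621436 0.9740775 ] ang 0.22818956 balance [ 0.5373946  -0.04657803]
tool shift units [ 0.20825753 -0.2024497   4.57728242] turn -0.021740723699198883
scene [361.44089626 276.20959364]
side [340.21848047 213.64420165]
```

View pics/balls.png

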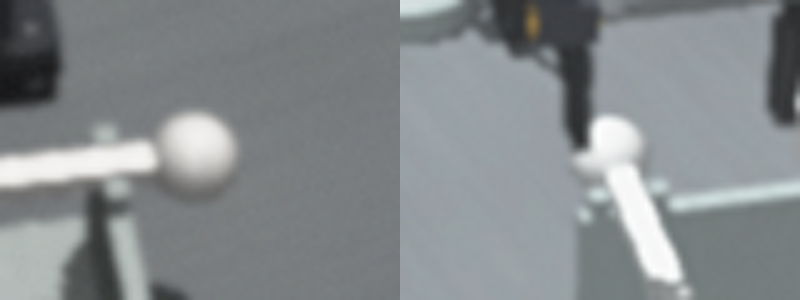

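```bash
python3 -c "
from h import *
print(tri(dict(scene=(360.0,276.2),side=(341.4,212.2))))"
python3 -m inch '70 0.07 -0.03 0.9 0; 60 0 0 0.95 0; 50 0 0 0.95 0; 50 0 0 0.9 0; 50 0 0 0.6 0; 50 0 0 0.28 0; 50 0 0 0 0; 50 0 0 0 0' 45
python3 -c "
from h import *
im,d,p=shot('wrist'); cv2.imwrite('pics/w2.png',im[:,:,::-1])"
```

```text
(array([0.57037394, 0.06084133, 0.09774863]), [array([ 0.2, -0.3]), array([0.3, 0.3])])
t: 1.85
tool_pos: [0.5414, -0.0513, 0.0819]
tcp_rot: [[0.249, 0.968, 0.001], [0.968, -0.249, -0.0], [0.0, 0.001, -1.0]]
contact_force: [-0.3, -0.1, 0.4]
grip_width: 0.579
gripper_force: 0.0
```

View pics/w2.png

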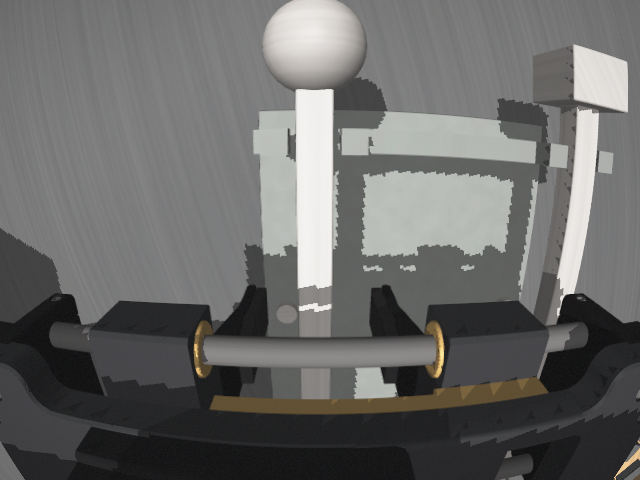

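The wrist view shows the bar at u≈315 between the fingers at 267 and 371, so it sits about 1.5 mm left of their centre. I'll shift by that much and close.

```bash
python3 -m inch '40 0 -0.06 0 0; 25 0 0 0 0; 16 0 0 0 0; 8 0 0 0 0; 8 0 0 0 0; 8 0 0 0 0' 55
python3 -m inch '8 0 0 -0.1 0; 8 0 0 -0.2 0; 8 0 0 -0.1 0; 8 0 0 0 0; 8 0 0 0 0'
python3 -c "
from h import *
s=arm.sense();print(s['torque'],s['tool_pos'])"
```

```text
t: 2.5
tool_pos: [0.5396, -0.0508, 0.0811]
tcp_rot: [[0.249, 0.968, 0.001], [0.968, -0.249, -0.0], [0.0, 0.001, -1.0]]
contact_force: [2.0, 0.8, -0.0]
grip_width: 0.152
gripper_force: 55.0
t: 3.0
tool_pos: [0.539, -0.0507, 0.0909]
tcp_rot: [[0.249, 0.968, -0.0], [0.968, -0.249, 0.0], [0.0, -0.0, -1.0]]
contact_force: [-0.3, 0.4, -7.7]
grip_width: 0.149
gripper_force: 55.0
[-0.0534565   0.09129712 -0.01234382] [ 0.53903486 -0.05070694  0.09085578]
```

```bash
python3 -m inch '8 0 0 -0.3 0; 8 0 0 -0.5 0; 8 0 0 -0.6 0; 8 0 0 -0.6 0; 8 0 0 -0.6 0; 8 0 0 -0.6 0; 8 0 0 -0.6 0; 8 0 0 -0.4 0'
python3 -m inch '8 0 0 -0.1 0; 8 0 0 0 0; 8 0 0 0 0; 8 0 0 0 0'
python3 - <<'E'
from h import *
s=arm.sense();print(s['torque'],s['tool_pos'])
a=[]
for n in('scene','side'):
    im,d,p=shot(n)
    W=cloud(d,p)
    e=np.array([.249,.968]); q=(W[...,:2]-[.539,-.0507]); t=q@e; l=q@np.array([.968,-.249])
    m=(abs(l)<.02)&(W[...,2]>.18)&(W[...,2]<.225)&((abs(t-.06)<.03)|(abs(t+.14)<.08))&(d>0)&(im.min(-1)>150)
    g=W[m]; T=t[m]; c=np.polyfit(T,g[:,2],1); print(n,len(T),'slope',c[0],'z at grip',c[1],np.median(g[T<0][:,2]),np.median(g[T>0][:,2]))
    uv=p['K']@(np.array(p['R'])@np.r_[np.array([.539,-.0507])+e*.116,.21]+p['t']);u,v=np.round(uv[:2]/uv[2]).astype(int);print(n,u,v)
    a.append(cv2.resize(im[v-25:v+25,u-20:u+20,::-1],None,fx=10,fy=10,interpolation=2))
cv2.imwrite('pics/lift.png',np.hstack(a))
cv2.imwrite('pics/side2.png',im[:,:,::-1])
E
```

```text
t: 3.8
tool_pos: [0.5399, -0.0509, 0.1982]
tcp_rot: [[0.249, 0.968, 0.002], [0.968, -0.249, -0.0], [0.0, 0.002, -1.0]]
contact_force: [1.5, -0.4, -7.9]
grip_width: 0.153
gripper_force: 55.0
t: 4.2
tool_pos: [0.5386, -0.0506, 0.1974]
tcp_rot: [[0.249, 0.968, -0.002], [0.968, -0.249, 0.0], [-0.0, -0.002, -1.0]]
contact_force: [-0.8, -0.1, -7.5]
grip_width: 0.155
gripper_force: 55.0
[-0.03395619 -0.00384367 -0.00513907] [ 0.53858411 -0.05060608  0.19741234]
scene 477 slope -0.0020555417644785375 z at grip 0.21341806452914808 0.21379142092634762 0.21318370632583722
scene 363 242
side 347 slope 0.00786644688159596 z at grip 0.2163791077799481 0.2159253092126078 0.21649465579483665
side 342 175
```

View pics/lift.png

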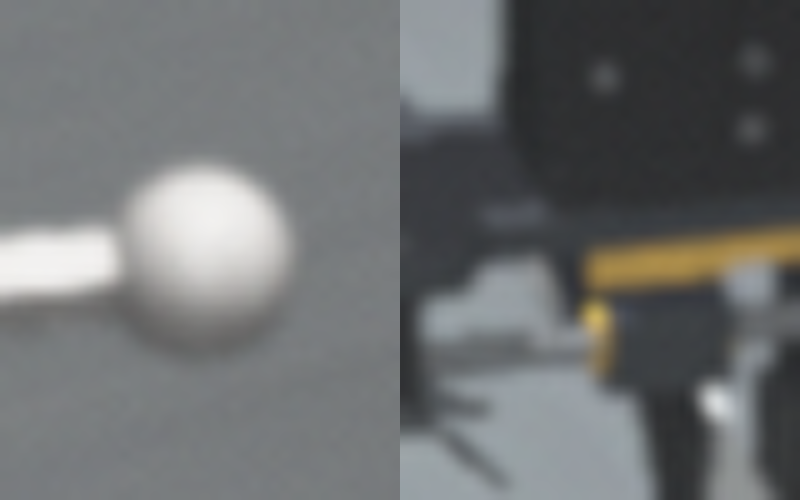

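View pics/side2.png

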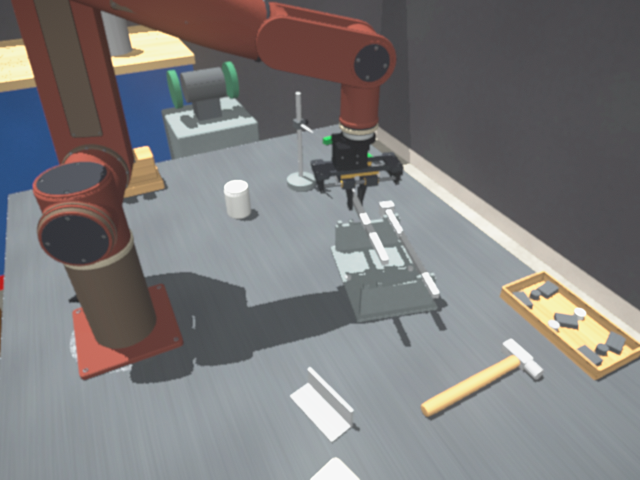

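The bar is held level clear of the rack, and the other objects look unmoved in the side view. The gripper hides the ball there, but the scene view shows it at about (362,242), where a height of 0.21 m predicts it. I'll do a final steadiness and height check.

```bash
python3 -m inch '8 0 0 0 0; 8 0 0 0 0; 8 0 0 0 0; 8 0 0 0 0; 8 0 0 0 0'
python3 - <<'E'
from h import *
z=[]
for i in range(8):
    im,d,p=shot('wrist'); s=arm.sense(); z.append(np.r_[s['tool_pos'],s['contact_force'][2],s['tcp_rot'][2,:2]])
print(np.round(np.mean(z,0),4),np.round(np.std(z,0),4),'centreline',np.mean(z,0)[2]+.011)
e=np.array([.249,.968])
for n in('scene','side'):
    o,_,_=load(n); im,d,p=shot(n); W=cloud(d,p); q=(W[...,:2]-[.539,-.0507]); t=q@e; l=q@np.array([.968,-.249])
    m=(abs(l)<.005)&(W[...,2]>.203)&(W[...,2]<.225)&(abs(t+.14)<.08)&(im.min(-1)>150)
    print(n,'bar top',np.median(W[m][:,2]),'px moved',np.abs(o.astype(int)-im).max(-1).__gt__(40).sum())
E
```

```text
t: 4.8
tool_pos: [0.5393, -0.0508, 0.1986]
tcp_rot: [[0.249, 0.968, 0.0], [0.968, -0.249, -0.0], [-0.0, 0.0, -1.0]]
contact_force: [0.2, 0.0, -7.9]
grip_width: 0.154
gripper_force: 55.0
[ 0.5393 -0.0508  0.1986 -7.7683 -0.      0.    ] [0.000e+00 0.000e+00 0.000e+00 5.725e-01 0.000e+00 1.000e-04] centreline 0.20955566265184766
scene bar top 0.21512956151083323 px moved 0
side bar top 0.21724892232410042 px moved 25
```

The bar's centreline is at 0.2095 m against a pointer tip measured at 0.2095–0.2098 m, and the bar is level and steady.

```bash
python3 -c "
from rig import arm
print(arm.finish_job())"
```

```text
the job is handed in; nothing more can be done
None
```

I lifted the ball bar straight up out of its slots and handed the job in with the gripper still holding it, level and steady above the rack; its centreline measures about 0.2095 m, against about 0.2098 m for the pointer tip.

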